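# Fetch the knob stamp out of the deep pot

## Robot

A 6-joint arm with a two-finger parallel gripper is mounted at the origin on the work surface. World frame = base frame: x ahead of the robot, y to its left, z up, the work surface at z = 0. Lengths are in m, angles in degrees, forces in N, time in s.
With the tool pointing down it reaches from about 0.35 to 0.875 m from the base axis. Payload 4.2 kg.
Tool frame: the origin (TCP) lies midway between the tips of the shut fingers; the grasp point (between the pads) lies 19 mm behind it (r.pinch_z is the distance from the TCP to the grasp point, in m); z points along the fingers, y is the line along which they close (so a half turn about z gives the same grasp; the last joint's range is limited). The gripper opens to 87 mm and grips with 3 to 60 N. Pads are 19 mm wide; open, the fingers measure 117 mm over their backs; the gripper's body (75 mm by 190 mm) begins 51 mm behind the grasp point.
Start: joints at [-51.245, 22.042, 0.453, 0, -68.411, -14.817], TCP at [0.254, -0.571, 0.223] pointing down, gripper open.
Joint ranges: [-179.83, 179.83], [-69.29, 118.12], [-61.27, 80.66], [-181.25, 117.63], [-171.15, -9.14], [-177.46, 177.46]. Speed limits (degrees/s): [159.86, 159.86, 180, 180, 180, 180].

## Interface

Orientations are given as a 3x3 rotation matrix whose columns are the frame's x, y, z axes.
In Python, from station import r, imaging, models gives the robot as it stands. The module is installed in compiled form; this text tells all that it offers.
- The arm moves only by the tool apply_moves, never from a script. Its argument "moves" is a list of rows, each a list of 2 entries, a list of its own where there are three numbers: the shift along the tool's x, y, z in m, then the turn about the tool's z in degrees. A call has 1 to 5 rows; each row shifts and turns the commanded pose from where the row before left it, along the tool's axes as they then stand; what a row does not reach is not made up. A row lasts 1/12 s, in which the tool goes at most 41.7 mm and 7.16 degrees, less where a joint would pass 70% of its speed; a pose out of reach is approached as far as the arm can. A call is refused whole if a number of a shift passes 0.0417 or a number of a turn 7.16, either way. A call with a gripper value outside its range is refused whole. "hand" is the finger opening in m, from 0 to 0.087, set as the call begins (left out, the last holds). The fingers move at their own pace and stop on an object; the grip force is fixed at half the most. Time passes only in rows, so rows that do not move let the fingers close. It gives the time, the measured TCP pose, the force, the opening and the grip force at its end, in the units of the state.
- r.sense(): the state, without advancing time (a new reading comes with each control period).
- imaging.capture(name): name is "scene" or "top" or "wrist"; returns a dict with "frame" (400x640x3 uint8, blue, green, red), "intrinsics" (3x3 intrinsics, pixels), "dist" ([k1, k2, p1, p2, k3] as OpenCV has them; the pictures are not rectified), "eye" and "orientation" of the camera in the world. Camera axes: x right, y down, z forward; pixel columns grow to the right and rows downward; lengths in m; the calibration is good to about 2 mm. A picture is of the moment at which its call begins. There is no depth.
- r.finish_job(): hands the job in; it is judged then, once.
Trained networks look in a picture, given as the dict that the camera call returned (one of the last four; its "shot" number tells which), for a name from the list of things; names that differ only in an ending like _2 or _b are one class to them, and where a whole thing is asked for, a point or a joint stands for the part that bears it (a point fixed in the world has none). Each returns a list of dicts, best first, with "confidence" (0 to 1); they miss things now and then, are a little off and sometimes report something else, mostly with a low value. They report only what shows in the picture. A call takes as long as a camera call. They do not tell look-alikes from the thing itself.
- models.cut_out(picture, target): "region" (400x640 bool, what is visible of it) and "extent" ([left, top, width, height] as shares, 0 to 1, of the picture: columns of its width, rows of its height, round what is visible of it).
- models.place_of(picture, target): "at" ([column, row] as shares, 0 to 1, of the picture: columns of its width, rows of its height: a listed point, or the origin of a listed thing).
The state is a dict: "time_s": time; "joints": joint angles; "joint_velocities": joint speeds; "effort": joint torques, N m; "tcp_pos": TCP position; "ee_rot": TCP orientation; "wrist_force": force on the tool from outside, world axes, zero at the start; "moment": the same for the moment, N m; "gripper_width": opening from 0.0 (shut) to 1.0 (fully open); "gripper_force": force on a finger pad.
Only numpy, scipy, OpenCV 4.12 (cv2) and the standard library are available. Lean on these libraries where they do the work, as an engineer would, in place of code of your own. Each camera call takes 0.05 s, during which the arm holds its last target. There are 200 camera calls.

## Task

Two deep grey pots stand on the records desk, each with a hand stamp down inside: reach into the one that holds the stamp with the round knob handle, lift that stamp out and set it down upright, fully on the ink pad, keeping hold of it until it is down rather than dropping it. The pots are too narrow to enter with the fingers wide open, so they are best kept together until they are down at the stamp. Leave both pots standing about where they are.

Things in the scene. Friction and masses are not known exactly. Their poses are not given: they have to be found in the camera images.
- stamp: Pale wooden hand stamp, 90 mm high, 0.12 kg, upright in pot within 6 mm of its axis, turned any way; its top is 25 mm below the pot's rim. Foot: square block 42 x 42 x 20 mm. Centred on it a round handle: neck 16 mm thick, then a knob of 24 mm diameter, straight-sided from 54 to 85 mm above the underside: grip there. Origin: centre of its underside; z up along the handle.
- pot: Upright round open-topped pot of grey painted steel, 112 mm outside and 104 mm inside diameter, 120 mm high, wall 4 mm, bottom 5 mm thick, about 0.6 kg, standing loose on the table. Origin: centre of its underside; z up along its axis. It holds the knob stamp and nothing else.
- other_pot: Upright round open-topped pot of grey painted steel, 112 mm outside and 104 mm inside diameter, 120 mm high, wall 4 mm, bottom 5 mm thick, about 0.6 kg, standing loose on the table. Origin: centre of its underside; z up along its axis. The same as pot, but it holds another stamp, with a flat bar handle (50 x 14 mm seen from above), which is not wanted.
- pad_top (a point): Centre of the upper face of the ink pad: dark felt, 90 mm (x) by 120 mm (y), flat, 11 mm above the table, in a bright steel case of 100 x 130 mm fixed to the table; its rim, 5 mm wide, stands 3 mm above the felt. x along the short side, y along the long side, z up; turned up to 0.3 rad on the table.
Mind the look-alikes: they are no part of the job. Leave any pink or turquoise look-alike of the stamp alone.

How it is judged (in metres and radians):
On the way, in this order (a step that is already met when the one before it is completed fails the run):
1. the knob stamp is held by the fingers, its underside lifted clear above the rim of its pot (z of stamp in the frame of pot above 0.12 m and contact force between the fingers and stamp above 0.5 N), for 0.1 s.
2. the stamp is still held by the fingers, upright over the ink pad with its underside less than 15 mm above the felt (x of stamp in the frame of pad_top between -0.03 and 0.03 m and y of stamp in the frame of pad_top between -0.045 and 0.045 m and z of stamp in the frame of pad_top between -0.006 and 0.015 m and angle between stamp's own z axis and vertical below 0.2 rad and contact force between the fingers and stamp above 0.5 N), for 0.1 s.
At the end, for the whole second after the job is handed in: The knob stamp stands released and at rest on the felt: underside within 4 mm of it, centre within 30 mm (short way) and 45 mm (long way) of the pad's centre, tilt under 0.2 rad. Both pots stand upright (within 0.18 rad), never moved more than 50 mm (x of stamp in the frame of pad_top between -0.03 and 0.03 m and y of stamp in the frame of pad_top between -0.045 and 0.045 m and z of stamp in the frame of pad_top between -0.006 and 0.004 m and angle between stamp's own z axis and vertical below 0.2 rad and linear speed of stamp below 0.02 m/s and angular speed of stamp below 0.2 rad/s and contact force between the fingers and stamp below 0.05 N and angle between each of pot, other_pot's own z axis and vertical below 0.18 rad); the robot touches nothing.
It fails at once if the stamp's pot was pushed more than 50 mm from its place or tipped over (distance of pot from where it was at the start of the episode above 0.05 m or angle between pot's own z axis and vertical above 0.5 rad).
It fails at once if the other pot was pushed more than 50 mm from its place or tipped over (distance of other_pot from where it was at the start of the episode above 0.05 m or angle between other_pot's own z axis and vertical above 0.5 rad).
It also fails if it takes over 45 s, if anything falls off the work surface, if the arm or the gripper's body presses on something with over 40 N, if the wrist force passes 120 N, or if a joint passes its speed limit or range.

## Working session

There is one attempt and no reset: what is moved stays moved. The work goes in short steps, Python scripts to look and compute and a tool call to move; the robot and the scene stay as the last step left them, time stands still between calls to the robot, and variables do not carry over. Pictures are saved under pics/ and viewed, at most 10 in all, crops included, and the job is handed in when it is done.

Besides the shell and the picture viewer there is one more tool, called after "Call:" as name(argument=value, ...) on one line, values as JSON. apply_moves: Moves the arm, as the interface text tells. Its arguments: {"type":"object","properties":{"moves":{"type":"array"},"hand":{"type":"number"}},"required":["moves"]}

```bash
mkdir -p pics; cat > h.py <<'E'
import numpy as np, cv2
from station import r, imaging, models
def ray(p,uv):
    q=cv2.undistortPoints(np.array([[uv]],float),np.array(p["intrinsics"]),np.array(p["dist"]))[0,0]
    d=np.array(p["orientation"])@np.array([q[0],q[1],1]); return np.array(p["eye"]),d/np.linalg.norm(d)
def tri(rs):
    A=sum(np.eye(3)-np.outer(d,d) for e,d in rs); b=sum((np.eye(3)-np.outer(d,d))@e for e,d in rs)
    x=np.linalg.solve(A,b); return x,[np.linalg.norm((np.eye(3)-np.outer(d,d))@(x-e)) for e,d in rs]
def atz(p,uv,z):
    e,d=ray(p,uv); return e+d*(z-e[2])/d[2]
def proj(p,X):
    R=np.array(p["orientation"]).T; t=-R@np.array(p["eye"])
    return cv2.projectPoints(np.array(X,float).reshape(-1,1,3),cv2.Rodrigues(R)[0],t,np.array(p["intrinsics"]),np.array(p["dist"]))[0][:,0]
E
python3 - <<'E'
from h import *
s=r.sense(); print(s["time_s"],s["tcp_pos"],s["gripper_width"],np.round(s["ee_rot"],3).tolist())
for n in ["scene","top"]:
    p=imaging.capture(n); cv2.imwrite(f"pics/{n}0.png",p["frame"]); print(n,np.round(p["eye"],3))
    for t in ["stamp","pot","pad_top"]:
        for d in models.place_of(p,t):
            uv=np.array(d["at"])*[640,400]; print(t,round(d["confidence"],2),uv.round(1),atz(p,uv,{"stamp":.005,"pot":0,"pad_top":.011}[t]).round(3))
    for t in ["stamp","pot"]:
        for d in models.cut_out(p,t): print(" cut",t,round(d["confidence"],2),(np.array(d["extent"])*[640,400,640,400]).round())
E
```

```text
0.0 [ 0.2533698  -0.57067831  0.22145624] 1.0007281864429516 [[-0.914, -0.406, -0.001], [-0.406, 0.914, 0.002], [0.0, 0.002, -1.0]]
scene [ 0.963 -0.301  0.722]
stamp 0.98 [245.3 215.6] [ 0.466 -0.115  0.005]
stamp 0.82 [350.5 225.5] [0.619 0.045 0.005]
pot 0.59 [302.7 184. ] [0.466 0.034 0.   ]
pad_top 0.69 [193.9 267.3] [ 0.514 -0.261  0.011]
 cut stamp 0.78 [233. 184.  28.  43.]
 cut stamp 0.57 [299. 153.  11.  14.]
 cut stamp 0.57 [336. 197.  27.  41.]
 cut pot 0.75 [276. 127.  57.  80.]
top [ 0.438 -0.015  0.913]
stamp 0.64 [295.5 225.2] [0.472 0.035 0.005]
stamp 0.58 [294.5 157.9] [0.611 0.039 0.005]
stamp 0.57 [364.1 231.7] [ 0.46  -0.105  0.005]
pot 0.58 [296.4 225.6] [0.471 0.034 0.   ]
pad_top 0.69 [442.9 205.4] [ 0.515 -0.266  0.011]
pad_top 0.17 [292.  227.7] [0.467 0.042 0.011]
 cut stamp 0.82 [284. 217.  18.  24.]
 cut stamp 0.71 [287. 146.  17.  26.]
 cut stamp 0.68 [353. 218.  27.  27.]
 cut pot 0.74 [264. 194.  63.  65.]
```

```bash
python3 - <<'E'
import cv2,numpy as np
a=cv2.imread("pics/top0.png");b=cv2.imread("pics/scene0.png")
cv2.imwrite("pics/both.png",np.hstack([cv2.resize(a[50:350,180:580],(400,300)),cv2.resize(b[50:350,100:500],(400,300))]))
cv2.imwrite("pics/topcrop.png",cv2.resize(a[120:280,220:480],None,fx=3,fy=3,interpolation=cv2.INTER_CUBIC))
E
```

```text
(no output)
```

View pics/scene0.png

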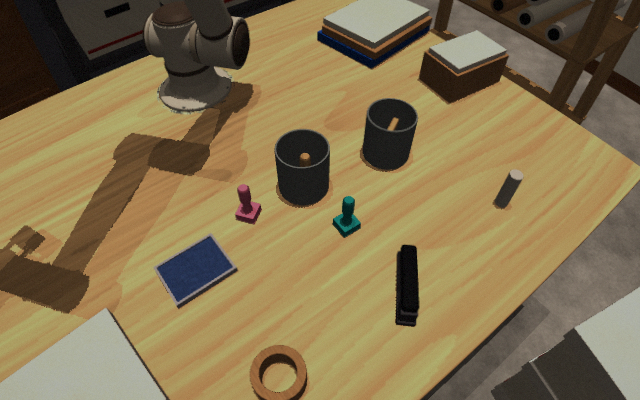

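View pics/topcrop.png

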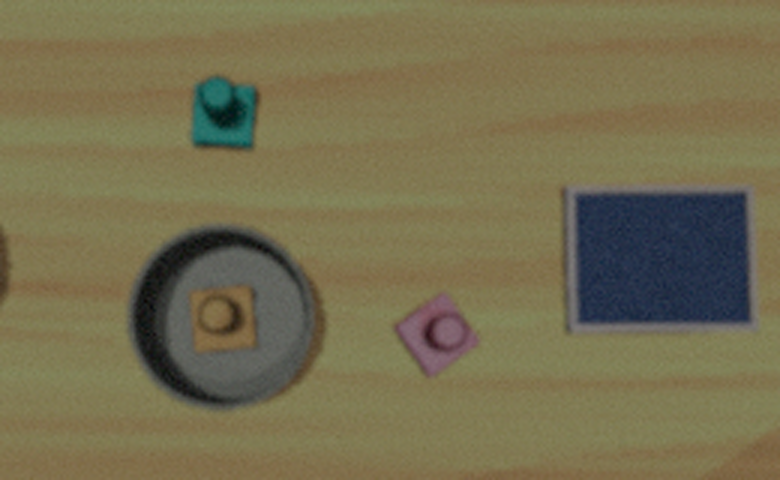

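Things that could be mistaken for the target, by scene pixel: the pink stamp (248,205), the turquoise stamp (348,215), the flat-bar stamp in the other pot (393,124), and the wooden round knob in the near pot (305,158; top view 293,225). I choose the last one. In the close top crop it has a round disc on a square pale foot, inside the pot. The pad is at scene (195,268).

```bash
python3 - <<'E'
from h import *
P={n:imaging.capture(n) for n in ["scene","top"]}
x,e=tri([ray(P["scene"],(305.5,157)),ray(P["top"],(293.3,225))]); print("knob",x.round(4),np.round(e,4))
p=P["top"]
# rim circle (crop picture: x 132..314, y 225..408)
for uv in [((132+314)/2/3+220,(225+408)/2/3+120)]: print("rim",atz(p,uv,.12).round(4))
pts=np.array([(572,188),(750,188),(755,327),(570,331)])/3+[220,120]
c=np.array([atz(p,u,.014) for u in pts]); print("pad",c.round(3).tolist(),c.mean(0).round(4))
h=cv2.cvtColor(p["frame"],cv2.COLOR_BGR2HSV); m=cv2.inRange(h,(100,100,30),(130,255,255)); m[:, :380]=0;m[:,500:]=0
rc=cv2.minAreaRect(cv2.findNonZero(m)); print(rc); b=np.array([atz(p,u,.011) for u in cv2.boxPoints(rc)]);print(b.round(3).tolist(),b.mean(0).round(4))
d=np.diff(b,axis=0);print(np.linalg.norm(d,axis=1),np.degrees(np.arctan2(d[:,1],d[:,0])))
x2,e2=tri([ray(P[n],np.array(models.place_of(P[n],"pad_top")[0]["at"])*[640,400]) for n in P]);print("pad tri",x2.round(4),np.round(e2,4))
s=r.sense();R=np.array(s["ee_rot"]);print("shift to knob hover",(R.T@(np.array([x[0],x[1],.23])-s["tcp_pos"])).round(4))
w=imaging.capture("wrist");print(np.round(w["eye"],3),np.round(R.T@(np.array(w["eye"])-s["tcp_pos"]),3),np.round(R.T@np.array(w["orientation"]),2).tolist())
E
```

```text
knob [0.4706 0.0371 0.0894] [0.0029 0.0029]
rim [0.4671 0.0309 0.12  ]
pad [[0.561, -0.199, 0.014], [0.562, -0.322, 0.014], [0.467, -0.324, 0.014], [0.463, -0.197, 0.014]] [ 0.5132 -0.2605  0.014 ]
((440.5, 205.5), (41.0, 55.0), 90.0)
[[0.556, -0.204, 0.011], [0.558, -0.319, 0.011], [0.473, -0.317, 0.011], [0.472, -0.204, 0.011]] [ 0.5148 -0.2611  0.011 ]
[0.1144993  0.08445036 0.11356582] [-89.34025729 178.87697743  90.40277562]
pad tri [ 0.5085 -0.2589  0.005 ] [0.0003 0.0003]
shift to knob hover [-0.4451  0.4679 -0.0074]
[ 0.178 -0.605  0.384] [ 0.083 -0.    -0.162] [[0.0, -0.95, -0.3], [1.0, 0.0, 0.0], [-0.0, -0.3, 0.95]]
```

Call:
apply_moves(moves=[[[-0.026, 0.0275, 0], 0], [[-0.026, 0.0275, 0], 0], [[-0.026, 0.0275, 0], 0], [[-0.026, 0.0275, 0], 0], [[-0.026, 0.0275, 0], 0]], hand=0.044)

```text
time_s: 1.27
tcp_pos: [0.3168, -0.3913, 0.2226]
ee_rot: [[-0.914, -0.405, 0.0], [-0.405, 0.914, -0.0], [-0.0, -0.0, -1.0]]
wrist_force: [1.4, 0.3, 0.9]
gripper_width: 0.703
gripper_force: 0.0
```

Call:
apply_moves(moves=[[[-0.026, 0.0275, 0], 0], [[-0.026, 0.0275, 0], 0], [[-0.026, 0.0275, 0], 0], [[-0.026, 0.0275, 0], 0], [[-0.026, 0.0275, 0], 0]])

```text
time_s: 1.68
tcp_pos: [0.3799, -0.2127, 0.223]
ee_rot: [[-0.914, -0.406, 0.001], [-0.406, 0.914, -0.0], [-0.001, -0.001, -1.0]]
wrist_force: [1.2, 0.2, 0.3]
gripper_width: 0.512
gripper_force: 0.0
```

Call:
apply_moves(moves=[[[-0.026, 0.0275, 0], 0], [[-0.026, 0.0275, 0], 0], [[-0.026, 0.0275, 0], 0], [[-0.026, 0.0275, 0], 0], [[0, 0, 0], 0]])

```text
time_s: 2.1
tcp_pos: [0.4324, -0.0672, 0.2231]
ee_rot: [[-0.911, -0.412, 0.003], [-0.412, 0.911, 0.001], [-0.003, -0.0, -1.0]]
wrist_force: [-0.4, -0.4, 0.7]
gripper_width: 0.504
gripper_force: 0.0
```

```bash
cat > w.py <<'E'
from h import *
import sys
s=r.sense(); w=imaging.capture("wrist"); cv2.imwrite(sys.argv[1],w["frame"])
print(s["time_s"],np.round(s["tcp_pos"],4),s["gripper_width"],np.round(s["ee_rot"],3).tolist())
np.savez(sys.argv[1]+".npz",**{k:w[k] for k in ["intrinsics","dist","eye","orientation"]})
for d in models.cut_out(w,"stamp"): print(" cut",round(d["confidence"],2),(np.array(d["extent"])*[640,400,640,400]).round())
for X in ([.4706,.0371,.095],[.467,.032,.12]): print(proj(w,X).round(1))
E
python3 w.py pics/w1.png
```

```text
2.1 [ 0.4324 -0.0672  0.2231] 0.5042659178221798 [[-0.911, -0.412, 0.003], [-0.412, 0.911, 0.001], [-0.003, -0.0, -1.0]]
 cut 0.96 [259. 160.  42.  52.]
 cut 0.96 [318. 315.  36.  32.]
[[396.  263.8]]
[[399.1 271.6]]
```

View pics/w1.png

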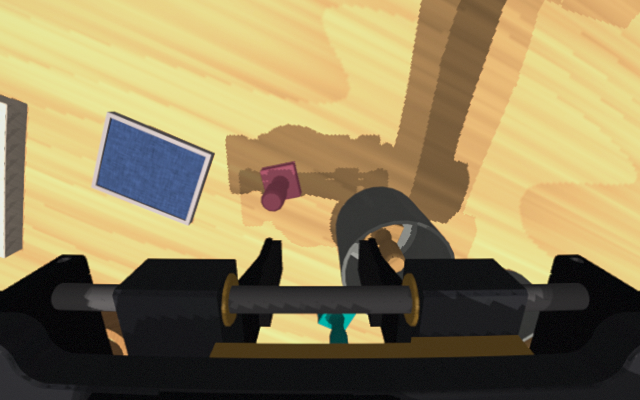

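The wrist view shows the pad at (155,168), the pink stamp at (280,185) and the pot at (395,235). The finger hides the knob at about (393,255), so I'll shift sideways to see straight into the pot.

Call:
apply_moves(moves=[[[-0.035, 0.0155, 0], 0], [[-0.035, 0.0155, 0], 0], [[-0.035, 0.0155, 0], 0], [[-0.035, 0.0155, 0], 0], [[-0.03, 0.0155, 0], 0]])

```text
time_s: 2.62
tcp_pos: [0.5554, 0.0681, 0.2225]
ee_rot: [[-0.915, -0.404, 0.0], [-0.404, 0.915, -0.0], [-0.0, -0.0, -1.0]]
wrist_force: [0.5, -0.1, 0.5]
gripper_width: 0.504
gripper_force: 0.0
```

Call:
apply_moves(moves=[[[0, 0, 0], 0], [[0, 0, 0], 0]])

```text
time_s: 2.78
tcp_pos: [0.5544, 0.0678, 0.2216]
ee_rot: [[-0.914, -0.405, -0.002], [-0.405, 0.914, -0.001], [0.002, 0.0, -1.0]]
wrist_force: [0.1, 0.3, 0.4]
gripper_width: 0.509
gripper_force: 0.0
```

```bash
python3 w.py pics/w2.png
```

```text
2.7833 [0.5544 0.0678 0.2216] 0.5089075321431572 [[-0.914, -0.405, -0.002], [-0.405, 0.914, -0.001], [0.002, 0.0, -1.0]]
 cut 0.83 [260. 185.  41.  53.]
 cut 0.6 [303.  76.  44.  47.]
 cut 0.59 [168.   4.  65.  57.]
[[327.   95.8]]
[[323.7  88.1]]
```

View pics/w2.png

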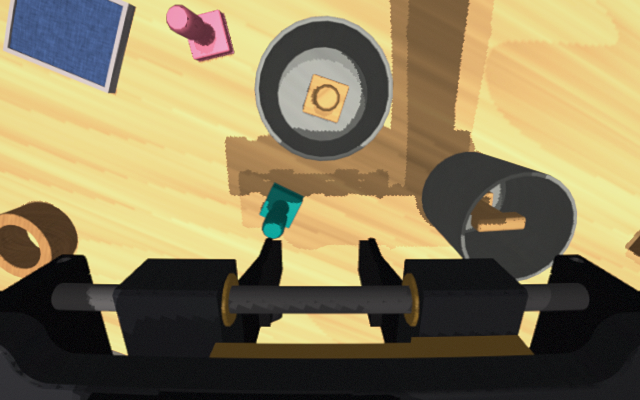

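The wrist view looks straight into the pot. The knob disc is at (327,97) on its square foot, the rim is centred at (323,88), and both match the prediction to about 1 px. The other pot, with the bar handle, is at (500,215).

```bash
python3 - <<'E'
from h import *
w=dict(np.load("pics/w2.png.npz")); T=imaging.capture("top");S=imaging.capture("scene")
print(tri([ray(w,(327,97)),ray(T,(293.3,225))]),tri([ray(w,(327,97)),ray(S,(305.5,157))]))
print("knob w",atz(w,(327,97),.095),"rim w",atz(w,(323.5,88),.12))
s=r.sense();R=np.array(s["ee_rot"])
print((R.T@(np.array([.4705,.037,.1416])-s["tcp_pos"])).round(4))
E
```

```text
(array([0.47053174, 0.03775857, 0.04390529]), [np.float64(0.0005374033742421148), np.float64(0.0005374033742421827)]) (array([0.47195785, 0.03842153, 0.09020364]), [np.float64(0.00100024821595134), np.float64(0.001000248215951394)])
knob w [0.47150537 0.03754194 0.095     ] rim w [0.46700157 0.0318444  0.12      ]
[0.0877 0.0064 0.0812]
```

Call:
apply_moves(moves=[[[0.03, 0.002, 0], 0], [[0.03, 0.002, 0], 0], [[0.0287, 0.0016, 0], 0], [[0, 0, 0], 0], [[0, 0, 0], 0]])

```text
time_s: 3.4
tcp_pos: [0.4693, 0.0359, 0.2237]
ee_rot: [[-0.914, -0.405, 0.002], [-0.405, 0.914, 0.001], [-0.002, -0.0, -1.0]]
wrist_force: [-0.3, 0.2, 0.5]
gripper_width: 0.507
gripper_force: 0.0
```

Call:
apply_moves(moves=[[[0, 0, 0.02], 0], [[0, 0, 0.02], 0], [[0, 0, 0.02], 0], [[0, 0, 0], 0], [[0, 0, 0], 0]])

```text
time_s: 3.82
tcp_pos: [0.4709, 0.0369, 0.1623]
ee_rot: [[-0.914, -0.406, -0.001], [-0.406, 0.914, -0.001], [0.002, -0.0, -1.0]]
wrist_force: [0.1, -1.0, 0.8]
gripper_width: 0.504
gripper_force: 0.0
```

Call:
apply_moves(moves=[[[0, 0, 0.012], 0], [[0, 0, 0.012], 0], [[0, 0, 0.012], 0], [[0, 0, 0.012], 0], [[0, 0, 0.012], 0]])

```text
time_s: 4.23
tcp_pos: [0.4726, 0.0378, 0.1039]
ee_rot: [[-0.914, -0.406, 0.004], [-0.406, 0.914, 0.001], [-0.004, -0.001, -1.0]]
wrist_force: [0.3, 0.1, 0.2]
gripper_width: 0.505
gripper_force: 0.0
```

Call:
apply_moves(moves=[[[0, 0, 0.012], 0], [[0, 0, 0.012], 0], [[0, 0, 0.01], 0], [[0, 0, 0.006], 0], [[0, 0, 0], 0]])

```text
time_s: 4.65
tcp_pos: [0.4712, 0.0374, 0.0625]
ee_rot: [[-0.914, -0.406, -0.0], [-0.406, 0.914, -0.0], [0.0, -0.0, -1.0]]
wrist_force: [-0.9, -0.1, 0.2]
gripper_width: 0.502
gripper_force: 0.0
```

No contact on the way down, so I'll close the fingers.

Call:
apply_moves(moves=[[[0, 0, 0], 0], [[0, 0, 0], 0], [[0, 0, 0], 0], [[0, 0, 0], 0], [[0, 0, 0], 0]], hand=0.0)

```text
time_s: 5.07
tcp_pos: [0.4712, 0.0374, 0.0632]
ee_rot: [[-0.914, -0.406, 0.001], [-0.406, 0.914, 0.0], [-0.001, -0.0, -1.0]]
wrist_force: [0.5, -0.4, 1.3]
gripper_width: 0.27
gripper_force: 30.0
```

Call:
apply_moves(moves=[[[0, 0, 0], 0], [[0, 0, 0], 0], [[0, 0, -0.005], 0], [[0, 0, -0.01], 0], [[0, 0, -0.01], 0]])

```text
time_s: 5.48
tcp_pos: [0.4698, 0.0371, 0.0873]
ee_rot: [[-0.914, -0.405, -0.002], [-0.405, 0.914, -0.001], [0.002, 0.0, -1.0]]
wrist_force: [0.2, -0.2, -0.8]
gripper_width: 0.268
gripper_force: 30.0
```

Call:
apply_moves(moves=[[[0, 0, -0.02], 0], [[0, 0, -0.02], 0], [[0, 0, -0.025], 0], [[0, 0, -0.025], 0], [[0, 0, -0.025], 0]])

```text
time_s: 5.9
tcp_pos: [0.4698, 0.0372, 0.2034]
ee_rot: [[-0.914, -0.406, -0.002], [-0.406, 0.914, -0.0], [0.001, 0.001, -1.0]]
wrist_force: [0.7, -0.3, -1.6]
gripper_width: 0.266
gripper_force: 30.0
```

Call:
apply_moves(moves=[[[0, 0, -0.02], 0], [[0, 0, 0], 0], [[0, 0, 0], 0], [[0, 0, 0], 0]])

```text
time_s: 6.23
tcp_pos: [0.4695, 0.0371, 0.2213]
ee_rot: [[-0.914, -0.405, -0.003], [-0.405, 0.914, -0.0], [0.003, 0.001, -1.0]]
wrist_force: [0.4, 0.3, -1.4]
gripper_width: 0.271
gripper_force: 30.0
```

```bash
python3 - <<'E'
from h import *
s=r.sense();R=np.array(s["ee_rot"]);print(s["time_s"],s["tcp_pos"],s["gripper_force"],s["gripper_width"])
print((R.T@(np.array([.5135,-.261,.22])-s["tcp_pos"])).round(4))
p=imaging.capture("scene")["frame"];cv2.imwrite("pics/s2.png",cv2.resize(p[40:300,120:460],(680,520)))
E
```

```text
6.2333 [0.46951205 0.03713534 0.22133024] 29.998837426537648 0.2710148725365815
[ 0.0806 -0.2904  0.0012]
```

View pics/s2.png

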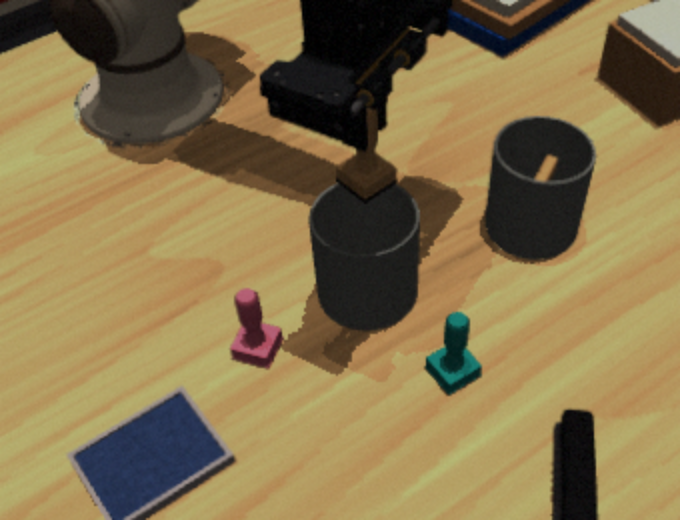

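The stamp is held upright and clear of the pot rim at crop (365,172). Both pots are standing, and the pad is at (150,455). Next I carry it over the pad.

Call:
apply_moves(moves=[[[0.009, -0.0323, 0], 0], [[0.009, -0.0323, 0], 0], [[0.009, -0.0323, 0], 0], [[0.009, -0.0323, 0], 0], [[0.009, -0.0323, 0], 0]])

```text
time_s: 6.7
tcp_pos: [0.4942, -0.1299, 0.2209]
ee_rot: [[-0.914, -0.406, -0.003], [-0.406, 0.914, 0.0], [0.003, 0.002, -1.0]]
wrist_force: [1.0, 0.4, -0.7]
gripper_width: 0.262
gripper_force: 30.0
```

Call:
apply_moves(moves=[[[0.009, -0.0323, 0], 0], [[0.009, -0.0323, 0], 0], [[0.009, -0.0323, 0], 0], [[0.009, -0.0323, 0], 0], [[0, 0, 0], 0]])

```text
time_s: 7.12
tcp_pos: [0.5143, -0.2657, 0.2199]
ee_rot: [[-0.916, -0.401, -0.004], [-0.401, 0.916, -0.0], [0.004, 0.001, -1.0]]
wrist_force: [0.5, 0.8, -0.6]
gripper_width: 0.266
gripper_force: 30.0
```

```bash
python3 - <<'E'
from h import *
w=dict(np.load("pics/w1.png.npz")); c=np.array([atz(w,u,.014) for u in [(110,112),(213,153),(191,223),(94,186)]]);print("pad w1",c.round(3).tolist(),c.mean(0).round(4))
s=r.sense();R=np.array(s["ee_rot"]);print(s["time_s"],s["tcp_pos"],s["gripper_force"])
print((R.T@(np.array([.5135,-.261,.12])-s["tcp_pos"])).round(4))
T=imaging.capture("top");S=imaging.capture("scene");cv2.imwrite("pics/t3.png",np.hstack([cv2.resize(T["frame"][120:280,360:520],(400,400)),cv2.resize(S["frame"][160:320,120:280],(400,400))]))
E
```

```text
pad w1 [[0.466, -0.322, 0.014], [0.462, -0.194, 0.014], [0.56, -0.192, 0.014], [0.564, -0.321, 0.014]] [ 0.5128 -0.2572  0.014 ]
7.1167 [ 0.51430127 -0.26574609  0.21990201] 29.99799592187628
[-0.0015  0.0046  0.0999]
```

View pics/t3.png

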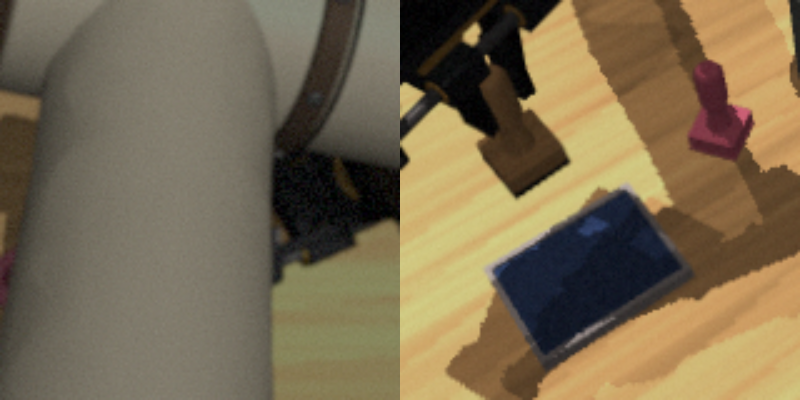

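The stamp hangs upright over the pad (right half, foot at (522,150) above the felt at (590,275)). The arm blocks the top view. Two views put the pad centre at about (0.513,-0.259). I'll lower to just above contact.

Call:
apply_moves(moves=[[[-0.002, 0.006, 0.02], 0], [[0, 0, 0.03], 0], [[0, 0, 0.03], 0], [[0, 0, 0.03], 0], [[0, 0, 0.02], 0]])

```text
time_s: 7.63
tcp_pos: [0.5117, -0.253, 0.0891]
ee_rot: [[-0.914, -0.407, -0.005], [-0.407, 0.914, 0.002], [0.004, 0.004, -1.0]]
wrist_force: [0.7, 0.9, -1.5]
gripper_width: 0.265
gripper_force: 30.0
```

Call:
apply_moves(moves=[[[0, 0, 0.01], 0], [[0, 0, 0.004], 0], [[0, 0, 0], 0], [[0, 0, 0], 0], [[0, 0, 0], 0]])

```text
time_s: 8.05
tcp_pos: [0.5151, -0.2551, 0.0802]
ee_rot: [[-0.914, -0.406, 0.003], [-0.406, 0.914, -0.001], [-0.002, -0.002, -1.0]]
wrist_force: [0.3, -0.7, -1.4]
gripper_width: 0.264
gripper_force: 30.0
```

Call:
apply_moves(moves=[[[0, -0.003, 0.004], 0], [[0, 0, 0.003], 0], [[0, 0, 0], 0], [[0, 0, 0], 0]])

```text
time_s: 8.38
tcp_pos: [0.5151, -0.2578, 0.0715]
ee_rot: [[-0.914, -0.405, -0.0], [-0.405, 0.914, 0.0], [0.0, 0.0, -1.0]]
wrist_force: [0.9, -0.0, -1.7]
gripper_width: 0.265
gripper_force: 30.0
```

Call:
apply_moves(moves=[[[0, 0, 0.002], 0], [[0, 0, 0], 0], [[0, 0, 0], 0]])

```text
time_s: 8.63
tcp_pos: [0.5151, -0.2577, 0.0694]
ee_rot: [[-0.914, -0.406, -0.0], [-0.406, 0.914, 0.0], [0.0, 0.0, -1.0]]
wrist_force: [-0.3, -0.1, -1.4]
gripper_width: 0.266
gripper_force: 30.0
```

```bash
python3 - <<'E'
from h import *
s=r.sense();print(s["tcp_pos"],s["wrist_force"])
S=imaging.capture("scene");cv2.imwrite("pics/s4.png",cv2.resize(S["frame"][190:320,130:270],(700,600)))
E
```

```text
[ 0.51509991 -0.25769554  0.06942456] [-0.30295929 -0.06922076 -1.38645354]
```

View pics/s4.png

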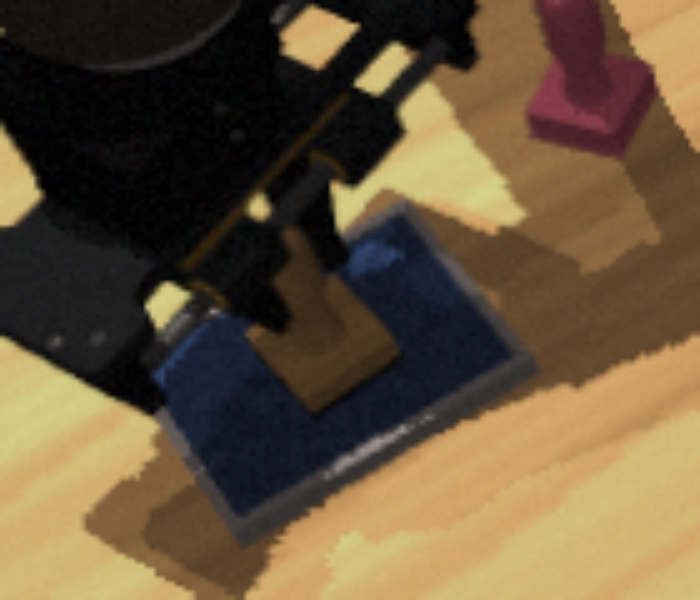

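The foot at (325,365) is central on the felt and nearly touching. The force still shows only the stamp's weight, so I'll creep down to contact.

Call:
apply_moves(moves=[[[0, 0, 0.001], 0], [[0, 0, 0], 0], [[0, 0, 0], 0]])

```text
time_s: 8.93
tcp_pos: [0.5154, -0.2579, 0.0692]
ee_rot: [[-0.914, -0.406, 0.0], [-0.406, 0.914, -0.0], [-0.0, -0.001, -1.0]]
wrist_force: [-1.5, 0.4, 3.8]
gripper_width: 0.269
gripper_force: 30.0
```

Call:
apply_moves(moves=[[[0, 0, 0.001], 0], [[0, 0, 0], 0], [[0, 0, 0], 0]])

```text
time_s: 9.18
tcp_pos: [0.5154, -0.2579, 0.0692]
ee_rot: [[-0.914, -0.406, 0.001], [-0.406, 0.914, -0.001], [-0.0, -0.001, -1.0]]
wrist_force: [-3.2, 1.0, 7.6]
gripper_width: 0.267
gripper_force: 30.0
```

The stamp is on the felt: the force rose to 7.6 N upward while the height stayed put. I'll ease off slightly, release, and back away.

Call:
apply_moves(moves=[[[0, 0, -0.001], 0], [[0, 0, 0], 0]])

```text
time_s: 9.35
tcp_pos: [0.5154, -0.2579, 0.0692]
ee_rot: [[-0.914, -0.406, 0.001], [-0.406, 0.914, -0.0], [-0.0, -0.001, -1.0]]
wrist_force: [-1.3, -0.3, 5.2]
gripper_width: 0.268
gripper_force: 30.0
```

Call:
apply_moves(moves=[[[0, 0, 0], 0], [[0, 0, 0], 0], [[0, 0, 0], 0], [[0, 0, 0], 0], [[0, 0, 0], 0]], hand=0.06)

```text
time_s: 9.77
tcp_pos: [0.5151, -0.2576, 0.0681]
ee_rot: [[-0.914, -0.406, -0.0], [-0.406, 0.914, 0.0], [0.0, 0.0, -1.0]]
wrist_force: [0.3, -0.7, -0.1]
gripper_width: 0.561
gripper_force: 0.0
```

Call:
apply_moves(moves=[[[0, 0, -0.015], 0], [[0, 0, -0.025], 0], [[0, 0, -0.035], 0], [[0, 0, -0.035], 0], [[0, 0, -0.035], 0]])

```text
time_s: 10.18
tcp_pos: [0.5148, -0.2576, 0.2148]
ee_rot: [[-0.914, -0.406, -0.001], [-0.406, 0.914, 0.0], [0.001, 0.0, -1.0]]
wrist_force: [1.5, 0.2, -0.4]
gripper_width: 0.686
gripper_force: 0.0
```

Call:
apply_moves(moves=[[[-0.03, 0, 0], 0], [[-0.03, 0, 0], 0], [[-0.03, 0, 0], 0], [[0, 0, 0], 0], [[0, 0, 0], 0]])

```text
time_s: 10.6
tcp_pos: [0.5982, -0.2203, 0.2124]
ee_rot: [[-0.913, -0.407, -0.001], [-0.407, 0.913, 0.0], [0.001, 0.001, -1.0]]
wrist_force: [-1.5, 0.6, -0.6]
gripper_width: 0.692
gripper_force: 0.0
```

```bash
python3 - <<'E'
from h import *
s=r.sense();print(s["time_s"],s["tcp_pos"],s["wrist_force"],s["gripper_width"],s["gripper_force"])
w=imaging.capture("wrist");S=imaging.capture("scene");cv2.imwrite("pics/f.png",np.hstack([cv2.resize(w["frame"],(400,250)),cv2.resize(S["frame"],(400,250))]))
for n,p in (("w",w),("s",S)):
  for d in models.place_of(p,"stamp"): uv=np.array(d["at"])*[640,400];print(n,d["confidence"],uv,atz(p,uv,.011).round(3))
E
```

```text
10.6 [ 0.59820407 -0.2203309   0.21237767] [-1.51140131  0.62069113 -0.57664884] 0.6916292015128328 0.0
w 0.94 [454.976 107.48 ] [ 0.464 -0.114  0.011]
w 0.91 [492.608 259.4  ] [0.608 0.034 0.011]
w 0.76 [320.128  94.28 ] [ 0.514 -0.258  0.011]
s 0.89 [345.984 223.32 ] [0.612 0.038 0.011]
s 0.75 [195.008 267.48 ] [ 0.516 -0.259  0.011]
s 0.24 [195.008 266.6  ] [ 0.514 -0.258  0.011]
```

View pics/f.png

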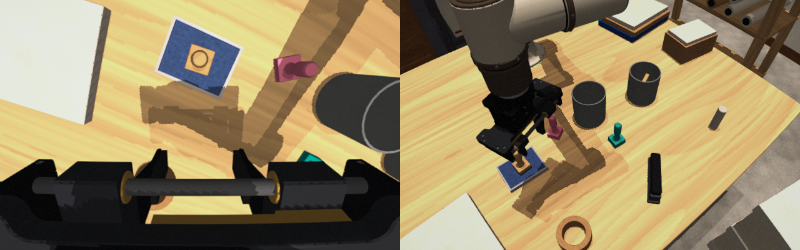

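The stamp stands upright at the centre of the pad (wrist half, (200,58)). Both pots are standing where they were, and the gripper is clear.

```bash
python3 -c "
from station import r
print(r.finish_job())"
```

```text
the job is handed in; nothing more can be done
None
```

The knob stamp is out of its pot and standing upright, released, at the centre of the ink pad; both pots are still upright where they were, and the job is handed in (no verdict was returned).

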